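Put the thimble away in the push-to-open drawer

TASK

Put the thimble away: press the front of the organiser's drawer inward so that its touch latch lets go and the drawer springs open, set the thimble in the drawer, then press the drawer home until it latches and stays shut. Press gently (never with more than about 15 N), and leave the beeswax puck and the bobbin where they are.

Things in the scene. Friction and masses are not known exactly. Their poses are not given: they have to be found in the camera images.
- organiser: low plywood box, 150 deep (x) x 170 wide (y) x 70 high mm, fixed, with one white push-to-open drawer in its front. Origin: centre of its underside, on the bench. x points inward, from the drawer front to the back, y to the left seen from the front. Carcass front at x = -75 mm. Drawer: hidden spring (4 N shut, 2.5 N fully out) drives it out against a damper, 14 N s/m; fully out in about 1 s
- drawer (a joint): drawer travel along the organiser's -x (m): 0 shut and latched, 0.085 fully out, negative pressed in past it. Push-push latch: from shut, press in to the end stop and let go: it springs out; from fully out, press in to the end stop and let go: it latches. The rigid stop lies 5 to 18 mm inward of 0, unseen and different each time; short of it the latch may not change; at it the force rises sharply
- drawer_front (a point): centre of the outer face of the flat white drawer front (150 wide x 52 high x 22 thick mm), 40 mm above the bench; the face spans z = 8 to 60 mm and stands 20 mm proud of the carcass when latched. Moves with the drawer; axes as the organiser's
- drawer_in (a point): point on top of the drawer's floor, 25 mm above the bench, 40 mm behind the back of the drawer front, midway across; moves with the drawer, axes as the organiser's. Inside: x -40 to +64, y -65 to +65 mm about it; side walls rise 25 mm above the floor, the front 35. Fully out, x -40 to +43 mm is clear of the carcass, open from above
- thimble: plain grey metal thimble, 18 mm across and 23 mm high, closed and slightly narrower at the top, 10 to 20 g, standing on the bench. Origin: centre of its underside, z up
- beeswax: yellow-brown beeswax puck, 38 mm across, 12 mm high, on the bench; leave it. Origin: centre of its underside
- bobbin: small sewing bobbin with beige thread, 21 mm across, 12 mm high, on the bench; leave it. Origin: centre of its underside

How it is judged:
By the outcome, as a careful person would: the job done as asked, in the order asked, and still so for the second after the job is handed in, with the robot touching nothing.
It also fails if it takes over 72 s, if anything falls off the work surface, if the arm or the gripper's body presses on something with over 40 N, if the wrist force passes 120 N, or if a joint passes its speed limit or range.

ROBOT

A 6-joint arm with a two-finger parallel gripper is mounted at the origin on the work surface; the furniture and walls round the work are solid. World frame = base frame: x ahead of the robot, y to its left, z up, the work surface at z = 0. Lengths are in m, angles in degrees, forces in N, time in s.
With the tool pointing down it reaches from about 0.375 to 0.9 m from the base axis. Payload 3.1 kg.
Tool frame: the origin (TCP) lies between the finger pads; the fingertips stand 19 mm ahead of it and the grasp point (between the pads) is the TCP; z points along the fingers, x is the direction in which the jaws open and shut, and the axes are right-handed (so a half turn about z gives the same grasp; the last joint's range is limited). The gripper opens to 87 mm and grips with 3 to 60 N. Pads are 19 mm wide; open, the fingers measure 117 mm over their backs; the gripper's body (75 mm by 190 mm) begins 51 mm behind the grasp point.
Start: joints at [60.762, 30.224, 82.088, -0, 67.689, -10.227], TCP at [0.204, 0.591, 0.242] pointing down, gripper open.
Joint ranges: [-176.69, 176.69], [-43.24, 126.21], [12.49, 139.97], [-82, 262], [0, 151.66], [-163.58, 163.58]. Speed limits (degrees/s): [159.86, 159.86, 180, 180, 180, 180].

INTERFACE

Orientations are given as a 3x3 rotation matrix whose columns are the frame's x, y, z axes.
In Python, from rig import read_state, capture, camera_info, hand_in, spot_in, silhouettes gives the robot as it stands.
- The arm moves only by the shell command python3 -m jog 'ROWS'. ROWS is text: rows parted by semicolons, each of 7 numbers parted by spaces: the shift along the tool's x, y, z in m, then the turn, a rotation vector about the tool's x, y, z in degrees, then the opening, from 0 (shut) to 1 (fully open). A call has 1 to 8 rows; each row is the pose to reach, as a shift and turn from the pose commanded when the call began, along the tool's axes at that moment; what a row does not reach only later rows make up. A row lasts 1/8 s, in which the tool goes at most 62.5 mm and 10.7 degrees, less where a joint would pass 70% of its speed; a pose out of reach is approached as far as the arm can. A call with a gripper value outside its range is refused whole. The fingers move at their own pace and stop on an object; the grip force is fixed at half the most. Time passes only in rows, so rows that repeat a pose let the fingers close. It gives the time, the measured TCP pose, the force and the opening at its end, in the units of the state.
- read_state(): the state, without advancing time (a new reading comes with each control period).
- capture(name): name is "scene" or "side" or "wrist"; returns (picture, depth): 384x512x3 uint8, red, green, blue; 384x512 float32, m along the optical axis (not along the pixel's ray), 0 where there is no reading.
- camera_info(name): a dict with "vfov" (degrees; the focal length in pixels is half the picture's height over the tangent of half this angle, whatever the lens; pixels are square), "cx", "cy" (the principal point, pixels), "dist" ([k1, k2, p1, p2, k3] as OpenCV has them; the pictures are not rectified), "R" (3x3) and "t" (3): a world point X has camera coordinates R X + t; the wrist camera has in their place "tool_from_camera" (4x4, takes a point from camera to tool coordinates, whose origin is the TCP and whose axes are the tool frame's). Camera axes: x right, y down, z forward; pixel columns grow to the right and rows downward; lengths in m; the calibration is good to about 2 mm. A picture is of the moment at which its call begins: read the wrist's pose just before it. camera_info takes no time and is no camera call.
- hand_in(): hands the job in, once; it reports no verdict.
Trained networks look in the newest picture that a camera, given by its name, has taken for a name from the list of things; names that differ only in an ending like _2 or _b are one class to them, and where a whole thing is asked for, a point or a joint stands for the part that bears it (a point fixed in the world has none). Each returns a list of dicts, best first, with "score" (0 to 1); they miss things now and then, are a little off and sometimes report something else, mostly with a low value. They report only what shows in the picture. A call takes as long as a camera call.
- spot_in(label, camera): "centre" ([x, y, z] in m, in world coordinates, good to about 4 mm: the middle of the surface that is visible of it).
- silhouettes(label, camera): "region" (384x512 bool, what is visible of it).
The state is a dict: "time_s": time; "joint_positions": joint angles; "qvel": joint speeds; "tau": joint torques, N m; "position": TCP position; "tcp_rot": TCP orientation; "force": force on the tool from outside, world axes, zero at the start; "moment": the same for the moment, N m; "opening": opening from 0.0 (shut) to 1.0 (fully open).
Only numpy, scipy, OpenCV 4.12 (cv2) and the standard library are available. Lean on these libraries where they do the work, as an engineer would, in place of code of your own. Each camera call takes 0.05 s, during which the arm holds its last target.

## Working session

There is one attempt and no reset: what is moved stays moved. The work goes in short steps, Python scripts to look and compute and a shell command to move; the robot and the scene stay as the last step left them, time stands still between calls to the robot, and variables do not carry over. Pictures are saved under pics/ and viewed, and the job is handed in when it is done.

```bash
ls; mkdir -p pics; cat > h.py <<'E'
import numpy as np, cv2
from rig import *
def cap(n,fn):
    s=read_state(); im,d=capture(n); cv2.imwrite('pics/'+fn,im[:,:,::-1]); return s,im,d
def K(c,shape=(384,512)):
    f=shape[0]/2/np.tan(np.radians(c['vfov']/2)); return np.array([[f,0,c['cx']],[0,f,c['cy']],[0,0,1]])
def towr(n,uv,depth,s=None):
    c=camera_info(n); uv=np.array(uv,float).reshape(-1,1,2)
    p=cv2.undistortPoints(uv,K(c),np.array(c['dist']))[:,0]
    P=np.c_[p,np.ones(len(p))]*np.array(depth).reshape(-1,1)
    if n=='wrist':
        T=np.array(c['tool_from_camera']); P=P@T[:3,:3].T+T[:3,3]
        return P@np.array(s['tcp_rot']).T+np.array(s['position'])
    return (P-np.array(c['t']))@np.array(c['R'])
E
python3 - <<'E'
from h import *
np.set_printoptions(precision=4,suppress=True)
for n in ['scene','side','wrist']:
    s,im,d=cap(n,n+'0.png')
    for l in ['thimble','organiser','drawer_front','beeswax','bobbin']:
        r=spot_in(l,n); print(n,l,[(np.round(x['centre'],4),round(x['score'],2)) for x in r[:2]])
print(s)
E
```

```text
pics
scene thimble [(array([ 0.469 , -0.294 ,  0.0136]), 0.44)]
scene organiser [(array([ 0.6625, -0.0133,  0.0688]), 0.69)]
scene drawer_front [(array([ 0.611 , -0.0031,  0.0404]), 0.56)]
scene beeswax [(array([0.4662, 0.2565, 0.012 ]), 0.47), (array([ 0.4702, -0.2921,  0.0152]), 0.42)]
scene bobbin [(array([ 0.574 , -0.3246,  0.0148]), 0.58)]
side thimble []
side organiser [(array([0.6856, 0.0591, 0.0693]), 0.76)]
side drawer_front [(array([0.6139, 0.035 , 0.0573]), 0.74)]
side beeswax [(array([0.469 , 0.2674, 0.0121]), 0.78)]
side bobbin []
wrist thimble []
wrist organiser []
wrist drawer_front []
wrist beeswax []
wrist bobbin []
{'time_s': 0.6, 'joint_positions': array([ 60.7625,  30.2213,  82.0868,   0.0007,  67.6894, -10.228 ]), 'qvel': array([-0.0333, -0.0339,  0.0613,  0.0156,  0.0675,  0.0956]), 'tau': array([ -0.001 , -43.9746, -17.6887,   0.0634,   0.0506,  -0.    ]), 'position': array([0.2035, 0.5909, 0.2416]), 'tcp_rot': array([[ 0.3257,  0.9455,  0.    ],
       [ 0.9455, -0.3257,  0.    ],
       [ 0.    , -0.    , -1.    ]]), 'force': array([-0.3373, -0.1679, -1.1662]), 'moment': array([-0.0323,  0.0242,  0.0426]), 'opening': 0.9988929058327392}
```

View pics/scene0.png

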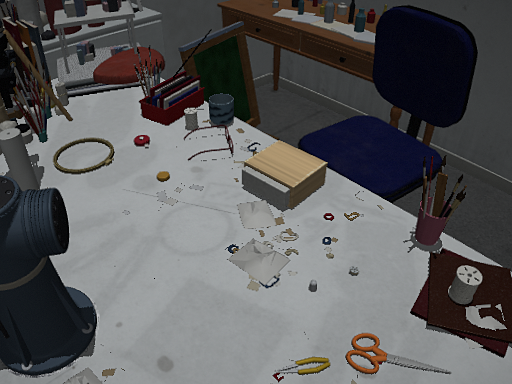

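View pics/side0.png

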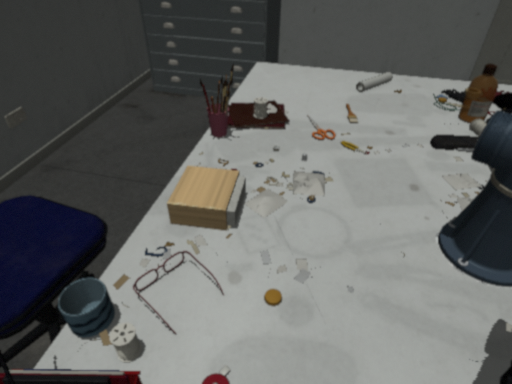

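The scene view shows the organiser at about (283,175) with its white front facing the robot. The thimble is at (313,285), the bobbin at (354,271) and the beeswax at (163,176). In the side view the organiser is at (207,197) and the beeswax at (273,297), and there is a small object at (304,156).

```bash
python3 - <<'E'
from h import *
np.set_printoptions(precision=4,suppress=True)
for n in ['scene','side']:
    s,im,d=cap(n,n+'1.png')
    v,u=np.mgrid[0:384,0:512]
    W=towr(n,np.c_[u.ravel(),v.ravel()],d.ravel()).reshape(384,512,3)
    ok=d>0
    m=ok&(abs(W[...,0]-.68)<.15)&(abs(W[...,1])<.18)&(W[...,2]>.063)&(W[...,2]<.08)
    P=W[m]; r=cv2.minAreaRect(P[:,:2].astype(np.float32)); print(n,'top',m.sum(),np.median(P[:,2]),r); print(cv2.boxPoints(r))
    for l in ['drawer_front','thimble','bobbin']:
        for x in silhouettes(l,n)[:2]:
            mm=cv2.erode(x['region'].astype(np.uint8),np.ones((3,3)))>0 if l=='drawer_front' else x['region']
            mm=mm&ok; Q=W[mm]
            if l=='drawer_front':
                Q=Q[(Q[:,2]>.015)&(Q[:,2]<.055)]
                if len(Q)<20: continue
                c=np.median(Q,0); 
                ln=cv2.fitLine(Q[:,:2].astype(np.float32),cv2.DIST_HUBER,0,.001,.001).ravel()
                t=(Q[:,:2]-ln[2:])@ln[:2]
                print(n,l,len(Q),c,ln,np.degrees(np.arctan2(ln[1],ln[0])),t.min(),t.max(),ln[2:]+ln[:2]*(t.min()+t.max())/2)
            elif len(Q): print(n,l,x['score'],mm.sum(),np.median(Q,0),Q.min(0),Q.max(0), u[mm].mean(),v[mm].mean())
E
python3 - <<'E'
import cv2
a=cv2.imread('pics/scene0.png')[130:310,220:390]
cv2.imwrite('pics/z0.png',cv2.resize(a,None,fx=3.3,fy=3.3,interpolation=cv2.INTER_CUBIC))
E
```

```text
scene top 2110 0.06866427871212843 ((0.7026816606521606, 0.012240447103977203), (0.15499234199523926, 0.173200786113739), 4.359586715698242)
[[ 0.6188  0.0927]
 [ 0.632  -0.08  ]
 [ 0.7865 -0.0682]
 [ 0.7734  0.1045]]
scene drawer_front 560 [ 0.6082 -0.0067  0.0356] [ 0.0865 -0.9963  0.6074  0.0047] -85.03746 -0.06972136066678909 0.07672270536908446 [0.6077 0.0012]
scene thimble 0.48 1055 [ 0.6101 -0.0023  0.0425] [ 0.599 -0.072 -0.002] [0.6682 0.085  0.0646] 265.49763033175356 185.79431279620854
scene bobbin 0.61 76 [ 0.5712 -0.3251  0.01  ] [ 0.5639 -0.3337 -0.0024] [ 0.5836 -0.3137  0.0141] 354.0 270.5
side top 2367 0.06911643553945693 ((0.7027872204780579, 0.016029544174671173), (0.15103936195373535, 0.17288662493228912), 4.632987976074219)
[[ 0.6205  0.0961]
 [ 0.6345 -0.0762]
 [ 0.785  -0.064 ]
 [ 0.7711  0.1083]]
side drawer_front 172 [0.6081 0.0672 0.0386] [ 0.032  -0.9995  0.6069  0.0517] -88.164375 -0.032989192166955804 0.09832920723560529 [0.608 0.019]
```

View pics/z0.png

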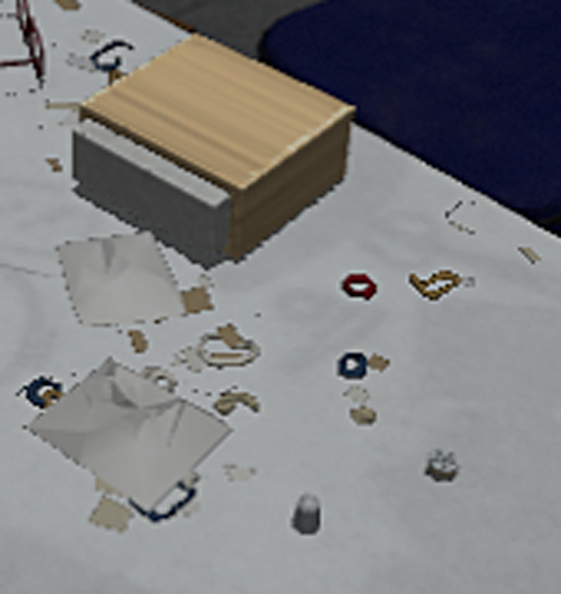

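The thimble (zoom (307,515)) matches the scene spot at about (0.469,-0.293). The organiser is at (0.7025,0.014) with yaw of about 4.5°, and its front face is near (0.608,0.006).

```bash
cat >> h.py <<'E'
from scipy.spatial.transform import Rotation as Rt
def go(p,ang,s=None):
    "shift (tool axes) and rotvec to reach TCP p, tool y axis at world angle ang deg, tool down"
    s=s or read_state(); R=np.array(s['tcp_rot']); a=np.radians(ang)
    y=np.array([np.cos(a),np.sin(a),0]); z=np.array([0,0,-1.]); x=np.cross(y,z)
    T=np.c_[x,y,z]
    print('shift',np.round(R.T@(np.array(p)-np.array(s['position'])),4),'rv',np.round(Rt.from_matrix(R.T@T).as_rotvec(degrees=True),2))
E
python3 - <<'E'
from h import *
print(camera_info('wrist')['tool_from_camera'])
go([0.54,0.002,0.15],4.5)
E
```

```text
[[ 9.99998628e-01  1.30320231e-03  1.02247795e-03 -1.39388758e-04]
 [-1.54451349e-03  9.56640016e-01  2.91268767e-01 -8.09473900e-02]
 [-5.98561195e-04 -2.91269946e-01  9.56640716e-01 -1.43590521e-01]
 [ 0.00000000e+00  0.00000000e+00  0.00000000e+00  1.00000000e+00]]
shift [-0.4472  0.5099  0.0915] rv [  0.    -0.   -23.51]
```

```bash
python3 -m jog '-0.037 0.042 0 0 0 0 0; -0.074 0.085 0 0 0 -4 0; -0.111 0.127 0.01 0 0 -8 0; -0.148 0.169 0.02 0 0 -12 0; -0.186 0.212 0.03 0 0 -16 0; -0.223 0.254 0.04 0 0 -20 0; -0.26 0.296 0.05 0 0 -23.5 0; -0.297 0.339 0.06 0 0 -23.5 0'
python3 - <<'E'
from h import *
go([0.54,0.002,0.10],4.5)
E
```

```text
time_s: 2.3
position: [0.4284, 0.1982, 0.1816]
tcp_rot: [[-0.079, 0.997, 0.001], [0.997, 0.079, 0.0], [0.0, 0.001, -1.0]]
force: [0.5, -0.1, 0.6]
opening: 0.177
shift [-0.2044  0.0957  0.0817] rv [ 0.07 -0.02  0.01]
```

```bash
python3 -m jog '-0.051 0.024 0.02 0 0 0 0; -0.102 0.048 0.04 0 0 0 0; -0.153 0.072 0.06 0 0 0 0; -0.204 0.096 0.082 0 0 0 0;-0.204 0.096 0.082 0 0 0 0'
python3 - <<'E'
from h import *
s,im,d=cap('wrist','w1.png')
v,u=np.mgrid[0:384,0:512]
W=towr('wrist',np.c_[u.ravel(),v.ravel()],d.ravel(),s).reshape(384,512,3)
for l in ['drawer_front','organiser']:
    for x in silhouettes(l,'wrist')[:1]:
        Q=W[x['region']&(d>0)]
        print(l,x['score'],len(Q),np.percentile(Q,[1,50,99],axis=0))
        if l=='organiser':
            P=Q[(Q[:,2]>.055)]; r=cv2.minAreaRect(P[:,:2].astype(np.float32)); print(cv2.boxPoints(r))
go([0.588,0.0055,0.045],4.5)
E
```

```text
time_s: 2.92
position: [0.5415, -0.0, 0.0983]
tcp_rot: [[-0.073, 0.997, 0.002], [0.997, 0.073, -0.001], [-0.001, 0.001, -1.0]]
force: [-0.1, -0.0, 0.2]
opening: 0.005
drawer_front 0.59 245 [[ 0.51712824 -0.00424393  0.05642344]
 [ 0.60964387  0.00512322  0.0601231 ]
 [ 0.61492071  0.01340565  0.17536037]]
organiser 0.79 197 [[ 0.60718295 -0.00164212  0.05646276]
 [ 0.60964387  0.00596385  0.05999069]
 [ 0.61424883  0.01352175  0.06153169]]
[[ 0.5170929   0.00160696]
 [ 0.6145547  -0.00190759]
 [ 0.6151051   0.01335395]
 [ 0.5176433   0.01686849]]
shift [-0.0028  0.0498  0.0545] rv [-0.07 -0.04 -0.02]
```

View pics/w1.png

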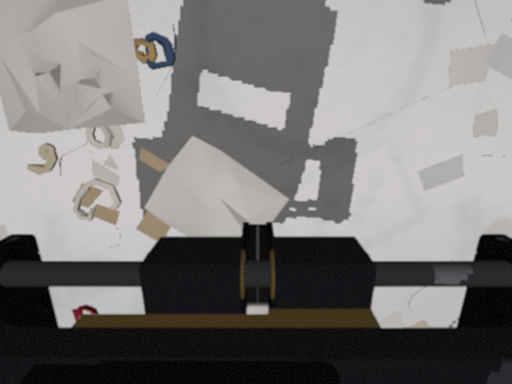

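The wrist view shows the closed fingers at (258,250). The drawer front's top edge is behind them at x of about 0.608 and z of about 0.060, which agrees with the fixed cameras.

```bash
python3 -m jog '-0.003 0 0.027 0 0 0 0; -0.003 0.01 0.053 0 0 0 0; -0.003 0.03 0.053 0 0 0 0; -0.003 0.045 0.053 0 0 0 0; -0.003 0.045 0.053 0 0 0 0'; python3 -m jog '0 0.002 0 0 0 0 0; 0 0.004 0 0 0 0 0;0 0.006 0 0 0 0 0;0 0.006 0 0 0 0 0'
```

```text
time_s: 3.7
position: [0.5847, 0.006, 0.0474]
tcp_rot: [[-0.081, 0.997, 0.002], [0.997, 0.081, -0.0], [-0.0, 0.002, -1.0]]
force: [-0.2, 0.5, -0.2]
opening: 0.005
time_s: 4.2
position: [0.5901, 0.0047, 0.0466]
tcp_rot: [[-0.078, 0.997, 0.0], [0.997, 0.078, -0.0], [-0.0, 0.0, -1.0]]
force: [0.6, -0.6, -0.0]
opening: 0.008
```

```bash
python3 -m jog '0 0.002 0 0 0 0 0; 0 0.004 0 0 0 0 0;0 0.006 0 0 0 0 0;0 0.006 0 0 0 0 0'; python3 -m jog '0 0.001 0 0 0 0 0; 0 0.002 0 0 0 0 0;0 0.003 0 0 0 0 0;0 0.003 0 0 0 0 0'; python3 -m jog '0 0.001 0 0 0 0 0; 0 0.002 0 0 0 0 0; 0 0.002 0 0 0 0 0'
```

```text
time_s: 4.7
position: [0.5963, 0.0053, 0.0465]
tcp_rot: [[-0.078, 0.997, 0.0], [0.997, 0.078, -0.0], [-0.0, 0.0, -1.0]]
force: [-1.1, 1.1, 0.7]
opening: 0.002
time_s: 5.2
position: [0.5978, 0.0055, 0.0464]
tcp_rot: [[-0.079, 0.997, -0.003], [0.997, 0.079, 0.0], [0.0, -0.003, -1.0]]
force: [-4.0, -1.2, 1.7]
opening: 0.009
time_s: 5.58
position: [0.6007, 0.0058, 0.0464]
tcp_rot: [[-0.078, 0.997, -0.001], [0.997, 0.078, 0.0], [0.0, -0.001, -1.0]]
force: [-4.0, -0.9, 0.9]
opening: 0.006
```

```bash
for i in 1; do :; done; python3 -m jog '0 0.0005 0 0 0 0 0; 0 0.001 0 0 0 0 0' | grep -E 'pos|for'; python3 -m jog '0 0.0005 0 0 0 0 0; 0 0.001 0 0 0 0 0' | grep -E 'pos|for'; python3 -m jog '0 0.0005 0 0 0 0 0; 0 0.001 0 0 0 0 0' | grep -E 'pos|for'
```

```text
position: [0.6018, 0.0059, 0.0464]
force: [-4.2, -0.8, 1.2]
position: [0.6029, 0.006, 0.0464]
force: [-4.3, -0.7, 0.4]
position: [0.6039, 0.006, 0.0464]
force: [-4.4, 0.1, -0.6]
```

```bash
python3 -m jog '0 0.0005 0 0 0 0 0; 0 0.001 0 0 0 0 0' | grep -E 'pos|for'; python3 -m jog '0 0.0005 0 0 0 0 0; 0 0.001 0 0 0 0 0' | grep -E 'pos|for'
```

```text
position: [0.6049, 0.0061, 0.0464]
force: [-5.2, -0.7, -1.1]
position: [0.6059, 0.0062, 0.0464]
force: [-4.4, 0.5, -1.3]
```

```bash
python3 -m jog '0 0.0005 0 0 0 0 0; 0 0.001 0 0 0 0 0' | grep -E 'pos|for'
```

```text
position: [0.6069, 0.0063, 0.0464]
force: [-4.4, 1.0, -1.0]
```

```bash
python3 -m jog '0 0.0005 0 0 0 0 0; 0 0.001 0 0 0 0 0' | grep -E 'pos|for'
```

```text
position: [0.6079, 0.0063, 0.0465]
force: [-4.8, 0.9, -1.6]
```

```bash
python3 -m jog '0 0.0005 0 0 0 0 0; 0 0.001 0 0 0 0 0' | grep -E 'pos|for'
```

```text
position: [0.6089, 0.0064, 0.0464]
force: [-5.0, 0.8, -1.7]
```

```bash
python3 -m jog '0 0.0005 0 0 0 0 0; 0 0.001 0 0 0 0 0' | grep -E 'pos|for'
```

```text
position: [0.6096, 0.0065, 0.0464]
force: [-5.8, 1.1, -1.5]
```

```bash
python3 -m jog '0 0.0005 0 0 0 0 0' | grep -E 'pos|for'
```

```text
position: [0.6101, 0.0065, 0.0465]
force: [-5.8, 0.8, -1.1]
```

```bash
python3 -m jog '0 0 0 0 0 0 0' | grep -E 'pos|for'
```

```text
position: [0.6102, 0.0065, 0.0464]
force: [-5.1, 1.1, -2.7]
```

```bash
python3 -m jog '0 0.0005 0 0 0 0 0; 0 0.0005 0 0 0 0 0' | grep -E 'pos|for'
```

```text
position: [0.6107, 0.0065, 0.0464]
force: [-5.2, 0.3, -2.0]
```

```bash
python3 -m jog '0 0.0005 0 0 0 0 0; 0 0.0005 0 0 0 0 0' | grep -E 'pos|for'
```

```text
position: [0.6112, 0.0066, 0.0465]
force: [-5.3, 0.4, -1.8]
```

```bash
python3 -m jog '0 0.0005 0 0 0 0 0; 0 0.0005 0 0 0 0 0' | grep -E 'pos|for'
```

```text
position: [0.6117, 0.0066, 0.0464]
force: [-4.6, 1.3, -2.1]
```

```bash
python3 -m jog '0 0.0005 0 0 0 0 0; 0 0.0005 0 0 0 0 0' | grep -E 'pos|for'
```

```text
position: [0.6122, 0.0067, 0.0465]
force: [-4.3, 0.5, -1.1]
```

```bash
python3 -m jog '0 0.0005 0 0 0 0 0; 0 0.0005 0 0 0 0 0' | grep -E 'pos|for'
```

```text
position: [0.6126, 0.0067, 0.0464]
force: [-4.7, 1.2, -0.5]
```

```bash
python3 -m jog '0 0.0005 0 0 0 0 0; 0 0.0005 0 0 0 0 0' | grep -E 'pos|for'
```

```text
position: [0.6129, 0.0067, 0.0464]
force: [-5.9, 0.5, -1.9]
```

```bash
python3 -m jog '0 0.0005 0 0 0 0 0; 0 0.0005 0 0 0 0 0' | grep -E 'pos|for'
```

```text
position: [0.613, 0.0067, 0.0465]
force: [-5.6, 1.8, -0.8]
```

```bash
python3 -m jog '0 0.0005 0 0 0 0 0; 0 0.0005 0 0 0 0 0' | grep -E 'pos|for'
```

```text
position: [0.6131, 0.0068, 0.0465]
force: [-6.1, 0.0, -0.6]
```

```bash
python3 -m jog '0 0.0005 0 0 0 0 0; 0 0.0005 0 0 0 0 0' | grep -E 'pos|for'
```

```text
position: [0.6132, 0.0067, 0.0465]
force: [-6.7, 0.5, 0.1]
```

```bash
python3 -m jog '0 0.0005 0 0 0 0 0; 0 0.0005 0 0 0 0 0' | grep -E 'pos|for'
```

```text
position: [0.6133, 0.0068, 0.0464]
force: [-8.2, -0.1, 1.4]
```

```bash
python3 -m jog '0 0.0005 0 0 0 0 0; 0 0.0005 0 0 0 0 0' | grep -E 'pos|for'
```

```text
position: [0.6133, 0.0068, 0.0465]
force: [-9.9, -0.7, 1.4]
```

```bash
python3 -m jog '0 -0.05 0 0 0 0 0;0 -0.1 0 0 0 0 0;0 -0.13 0 0 0 0 0; 0 -0.13 -0.06 0 0 0 0.5; 0 -0.13 -0.10 0 0 0 0.5; 0 -0.13 -0.14 0 0 0 0.5; 0 -0.13 -0.14 0 0 0 0.5'
python3 - <<'E'
from h import *
s,im,d=cap('scene','s2.png')
a=cv2.imread('pics/s2.png')[130:310,220:390]
cv2.imwrite('pics/z2.png',cv2.resize(a,None,fx=3.3,fy=3.3,interpolation=cv2.INTER_CUBIC))
E
```

```text
time_s: 11.7
position: [0.4922, -0.0047, 0.1911]
tcp_rot: [[-0.078, 0.997, 0.016], [0.997, 0.078, -0.004], [-0.005, 0.016, -1.0]]
force: [0.4, -0.0, -0.1]
opening: 0.378
```

View pics/s2.png

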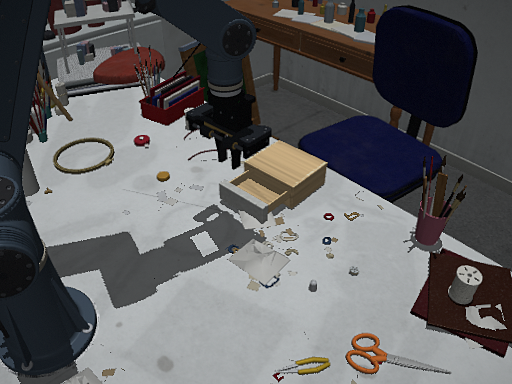

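The drawer is out (front at about (245,197)), and the thimble (313,286) and bobbin (354,271) haven't moved. Next I'll look at the thimble from above.

```bash
python3 -c "
from h import *
go([0.469,-0.293,0.13],4.5)"
```

```text
shift [-0.2859 -0.0444  0.0597] rv [ 0.62  0.2  -0.03]
```

```bash
python3 -m jog '-0.05 -0.008 0 0 0 0 1; -0.1 -0.016 0 0 0 0 1; -0.15 -0.024 0.02 0.5 0 0 1; -0.2 -0.032 0.04 0.6 0.2 0 1; -0.25 -0.04 0.06 0.6 0.2 0 1; -0.286 -0.044 0.06 0.6 0.2 0 1; -0.286 -0.044 0.06 0.6 0.2 0 1; -0.286 -0.044 0.06 0.6 0.2 0 1'
cat > th.py <<'E'
from h import *
import sys
s,im,d=cap('wrist',sys.argv[1])
v,u=np.mgrid[0:384,0:512]
W=towr('wrist',np.c_[u.ravel(),v.ravel()],d.ravel(),s).reshape(384,512,3)
print('tcp',s['position'])
print([(np.round(x['centre'],4),round(x['score'],2)) for x in spot_in('thimble','wrist')[:2]])
for x in silhouettes('thimble','wrist')[:2]:
    m=x['region']&(d>0); Q=W[m]; print(x['score'],m.sum(),u[m].mean(),v[m].mean())
    print(np.percentile(Q,[2,50,98],axis=0))
    T=Q[Q[:,2]>.018]
    if len(T): print('top',len(T),T.mean(0),np.ptp(T,axis=0))
E
python3 th.py w3.png
```

```text
time_s: 12.75
position: [0.4647, -0.2914, 0.1257]
tcp_rot: [[-0.078, 0.997, -0.011], [0.997, 0.078, 0.004], [0.005, -0.011, -1.0]]
force: [-0.4, -0.6, -0.2]
opening: 1.002
tcp [ 0.46467835 -0.29136946  0.12565585]
[(array([ 0.4727, -0.2903,  0.0225]), 0.72)]
0.69 315 258.33015873015876 203.64761904761906
[[ 0.46689744 -0.29652384  0.00184383]
 [ 0.47156715 -0.28867724  0.02062278]
 [ 0.48094179 -0.28119765  0.02469138]]
top 187 [ 0.47410173 -0.28870559  0.02216862] [0.0145026  0.01412489 0.00710214]
```

View pics/w3.png

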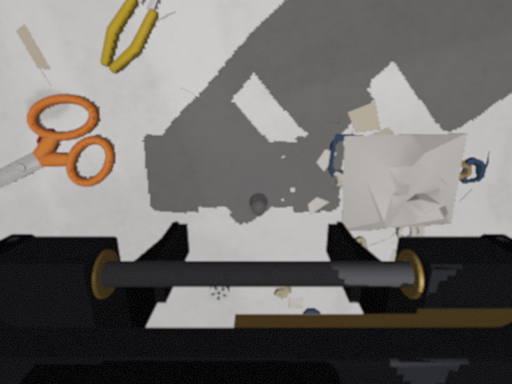

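The wrist view shows the thimble at (258,204), between the open fingers and slightly ahead. That puts it at about (0.474,-0.289) with its top at about 22 mm.

```bash
python3 -c "
from h import *
go([0.474,-0.289,0.07],4.5)"
```

```text
shift [0.0006 0.0098 0.0563] rv [-0.62 -0.23  0.07]
```

```bash
python3 -m jog '0.001 0.01 0.028 -0.6 0 0 0.6; 0.001 0.01 0.056 -0.6 -0.2 0 0.6; 0.001 0.01 0.056 -0.6 -0.2 0 0.6'; python3 th.py w4.png;  python3 -c "
from h import *
go([0.474,-0.289,0.0235],4.5)"
```

```text
time_s: 13.28
position: [0.4732, -0.2878, 0.069]
tcp_rot: [[-0.08, 0.997, -0.003], [0.997, 0.08, 0.003], [0.004, -0.003, -1.0]]
force: [0.0, -0.7, -0.1]
opening: 0.748
tcp [ 0.47322453 -0.28776197  0.0690351 ]
[(array([ 0.4737, -0.2886,  0.0196]), 0.58), (array([ 0.5664, -0.3256,  0.    ]), 0.19)]
0.94 534 255.08426966292134 216.74906367041197
[[ 0.46691872 -0.29663882  0.00124462]
 [ 0.47143327 -0.28885139  0.02012413]
 [ 0.48170771 -0.28123863  0.0241605 ]]
top 297 [ 0.47407089 -0.28874418  0.0221915 ] [0.01438849 0.01353687 0.00647333]
shift [ 0.001  -0.0008  0.0479] rv [0.06 0.07 0.04]
```

View pics/w4.png

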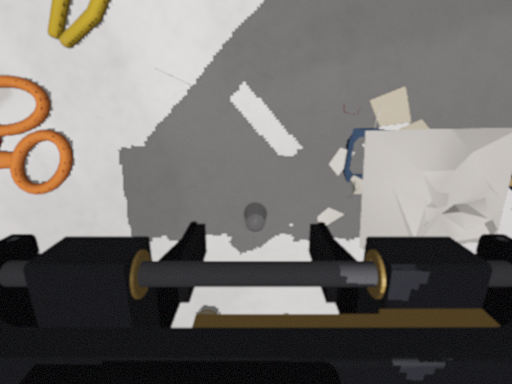

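The second wrist view has the thimble at (255,216) and gives the same position, (0.474,-0.289), with its top at 22 to 24 mm. I'll descend and grip.

```bash
python3 -m jog '0.001 0 0.022 0 0 0 0.6; 0.001 0 0.042 0 0 0 0.5;0.001 0 0.0465 0 0 0 0.5; 0.001 0 0.0465 0 0 0 0.35; 0.001 0 0.0465 0 0 0 0.1; 0.001 0 0.0465 0 0 0 0; 0.001 0 0.0465 0 0 0 0; 0.001 0 0.0465 0 0 0 0'; python3 -m jog '0 0 0 0 0 0 0; 0 0 -0.04 0 0 0 0; 0 0 -0.09 0 0 0 0; 0 0 -0.09 0 0 0 0'; python3 th.py w5.png
```

```text
time_s: 14.42
position: [0.4744, -0.2892, 0.0245]
tcp_rot: [[-0.078, 0.997, 0.001], [0.997, 0.078, -0.001], [-0.001, 0.001, -1.0]]
force: [1.1, 0.8, 3.7]
opening: 0.169
time_s: 14.92
position: [0.476, -0.2906, 0.1171]
tcp_rot: [[-0.078, 0.997, 0.006], [0.997, 0.078, -0.005], [-0.006, 0.005, -1.0]]
force: [-0.5, 0.2, 0.2]
opening: 0.166
tcp [ 0.47598557 -0.29060213  0.11710969]
[(array([ 0.4724, -0.2953,  0.1128]), 0.86)]
0.77 827 257.4546553808948 242.48488512696494
[[ 0.46839529 -0.29711915  0.09428399]
 [ 0.47216281 -0.29046322  0.11236197]
 [ 0.48142991 -0.28339001  0.11697142]]
top 823 [ 0.47287831 -0.29039817  0.10959661] [0.04054197 0.01517692 0.08899304]
```

```bash
python3 - <<'E'
from h import *
s,im,d=cap('scene','s5.png')
a=cv2.imread('pics/s5.png')[150:320,200:400]
cv2.imwrite('pics/z5.png',cv2.resize(a,None,fx=3.3,fy=3.3,interpolation=cv2.INTER_CUBIC))
v,u=np.mgrid[0:384,0:512]
W=towr('scene',np.c_[u.ravel(),v.ravel()],d.ravel()).reshape(384,512,3)
for x in silhouettes('drawer_front','scene')[:2]:
    m=x['region']&(d>0); Q=W[m]; print(x['score'],len(Q)); print(np.percentile(Q,[2,50,98],axis=0))
E
```

```text
0.91 2128
[[ 0.51788403 -0.07608935  0.01341291]
 [ 0.56398037  0.0059116   0.0289321 ]
 [ 0.65048313  0.07195286  0.06052347]]
```

View pics/z5.png

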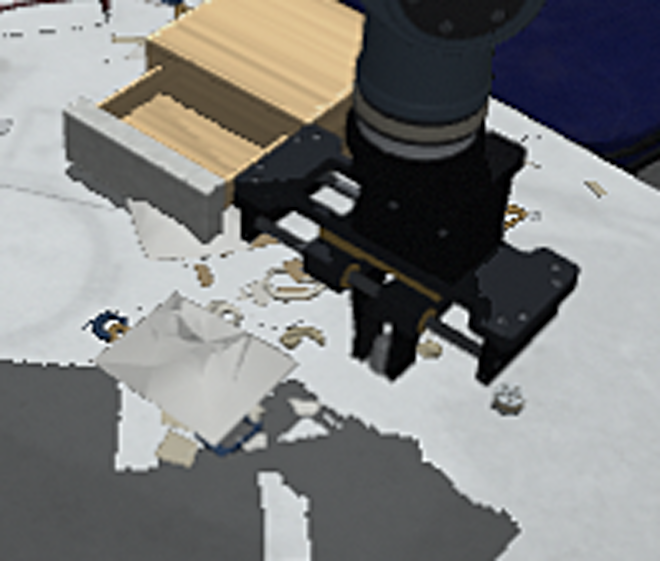

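View pics/w5.png

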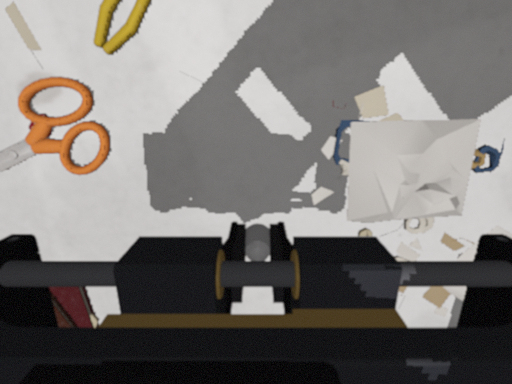

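The thimble is held between the pads (wrist (257,242), opening 14 mm), and the bobbin hasn't moved (zoom (508,400)). I'll carry it to the drawer.

```bash
python3 -c "
from h import *
go([0.570,0.004,0.15],4.5)"
```

```text
shift [ 0.2838  0.1193 -0.0372] rv [-0.14 -0.15 -0.01]
```

```bash
python3 -m jog '0.03 0.012 -0.04 0 0 0 0; 0.08 0.03 -0.04 0 0 0 0; 0.13 0.055 -0.04 0 0 0 0; 0.18 0.075 -0.04 0 0 0 0; 0.23 0.095 -0.04 0 0 0 0; 0.27 0.113 -0.038 0 0 0 0; 0.284 0.119 -0.037 0 0 0 0; 0.284 0.119 -0.037 0 0 0 0'
python3 - <<'E'
from h import *
np.set_printoptions(precision=4,suppress=True)
s,im,d=cap('wrist','w6.png')
v,u=np.mgrid[0:384,0:512]
W=towr('wrist',np.c_[u.ravel(),v.ravel()],d.ravel(),s).reshape(384,512,3)
a=np.radians(4.5); L=(W[...,:2]-[0.7025,.0145]); X=L@[np.cos(a),np.sin(a)]; Y=L@[-np.sin(a),np.cos(a)]; Z=W[...,2]
ok=(d>0)&(abs(Y)<.1)&(X>-.23)&(X<-.05)
for lo,hi in [(.018,.032),(.045,.054),(.055,.066)]:
    m=ok&(Z>lo)&(Z<hi); print(lo,m.sum(),np.median(Z[m]) if m.any() else 0, np.percentile(X[m],[1,50,99]),np.percentile(Y[m],[1,50,99]))
go([0.584,0.005,0.051],4.5)
E
```

```text
time_s: 16.18
position: [0.57, 0.004, 0.1498]
tcp_rot: [[-0.08, 0.997, -0.002], [0.997, 0.08, -0.0], [0.0, -0.002, -1.0]]
force: [-0.6, 1.0, 0.7]
opening: 0.17
0.018 7948 0.025435257876297378 [-0.1794 -0.1218 -0.0831] [-0.0663 -0.0018  0.0637]
0.045 989 0.04994641707120685 [-0.1796 -0.1386 -0.0965] [-0.0705 -0.0092  0.0675]
0.055 4636 0.060369150889476815 [-0.1793 -0.1692 -0.1582] [-0.0745 -0.0016  0.0713]
shift [0.0009 0.0144 0.099 ] rv [-0.12  0.01  0.02]
```

View pics/w6.png

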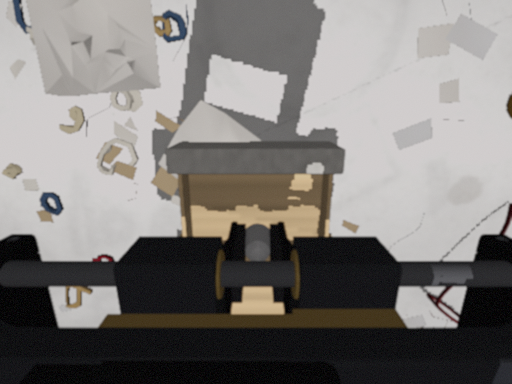

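The wrist view shows the drawer fully out: its front is at about (255,157) and the thimble hangs over its floor at (258,240). The floor measures 25.4 mm and the rim 60 mm, as specified.

```bash
python3 -m jog '0.001 0.014 0.03 0 0 0 0; 0.001 0.014 0.06 0 0 0 0; 0.001 0.014 0.085 0 0 0 0; 0.001 0.014 0.095 0 0 0 0; 0.001 0.014 0.0990 0 0 0 0; 0.001 0.014 0.0995 0 0 0 0; 0.001 0.014 0.0995 0 0 0 0'
```

```text
time_s: 17.1
position: [0.585, 0.0053, 0.0523]
tcp_rot: [[-0.078, 0.997, 0.002], [0.997, 0.078, -0.0], [-0.0, 0.002, -1.0]]
force: [0.4, 0.2, 0.1]
opening: 0.17
```

```bash
python3 -m jog '0 0 0.001 0 0 0 0; 0 0 0.002 0 0 0 0; 0 0 0.002 0 0 0 0'
```

```text
time_s: 17.48
position: [0.5844, 0.0057, 0.0495]
tcp_rot: [[-0.078, 0.997, -0.0], [0.997, 0.078, 0.0], [0.0, -0.0, -1.0]]
force: [0.6, 0.2, 0.2]
opening: 0.172
```

```bash
python3 -m jog '0 0 0.0005 0 0 0 0; 0 0 0.0005 0 0 0 0.3; 0 0 0.0005 0 0 0 0.45; 0 0 0.0005 0 0 0 0.45; 0 0 0.0005 0 0 0 0.45'; python3 -m jog '0 0 -0.03 0 0 0 0.45;0 0 -0.08 0 0 0 0.45;0 -0.05 -0.1 0 0 0 0; 0 -0.1 -0.1 0 0 0 0; 0 -0.1 -0.1 0 0 0 0'; python3 th.py w7.png
```

```text
time_s: 18.1
position: [0.5843, 0.0055, 0.0488]
tcp_rot: [[-0.078, 0.997, -0.0], [0.997, 0.078, 0.0], [0.0, -0.0, -1.0]]
force: [-0.6, -0.0, 0.3]
opening: 0.441
time_s: 18.73
position: [0.4792, -0.0013, 0.1488]
tcp_rot: [[-0.078, 0.997, -0.007], [0.997, 0.078, 0.002], [0.002, -0.007, -1.0]]
force: [0.7, 0.3, -0.6]
opening: 0.195
tcp [ 0.4792265  -0.00130712  0.1488233 ]
[(array([0.5821, 0.0019, 0.0473]), 0.71)]
0.71 197 256.02030456852793 293.3705583756345
[[ 0.577847   -0.0008572   0.03783821]
 [ 0.5818499   0.00613588  0.04631035]
 [ 0.58890965  0.01354134  0.04944223]]
top 197 [0.58230182 0.00628101 0.0452068 ] [0.0130865  0.01466105 0.01545379]
```

```bash
python3 - <<'E'
from h import *
s,im,d=cap('scene','s7.png')
a=cv2.imread('pics/s7.png')[120:320,180:400]
cv2.imwrite('pics/z7.png',cv2.resize(a,None,fx=3,fy=3,interpolation=cv2.INTER_CUBIC))
go([0.495,-0.002,0.047],4.5)
E
```

```text
shift [0.     0.0082 0.1022] rv [ 0.14  0.04 -0.01]
```

View pics/z7.png

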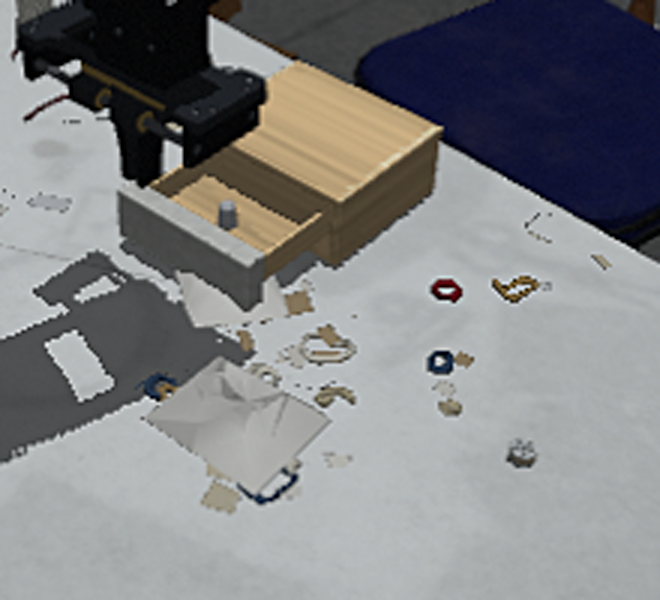

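View pics/w7.png

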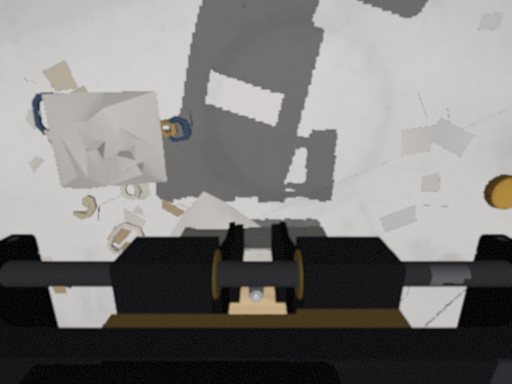

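The thimble stands upright in the open drawer (zoom (227,213)). I'll lower the closed fingers in front of the drawer and press it home.

```bash
python3 -m jog '0.002 0 0.04 0 0 0 0; 0.002 0 0.09 0 0 0 0; 0.002 0 0.102 0.1 0 0 0; 0.002 0.008 0.102 0.1 0 0 0; 0.002 0.016 0.102 0.1 0 0 0; 0.002 0.022 0.102 0.1 0 0 0; 0.002 0.028 0.102 0.1 0 0 0;0.002 0.028 0.102 0.1 0 0 0'
```

```text
time_s: 19.92
position: [0.5127, 0.002, 0.0475]
tcp_rot: [[-0.079, 0.997, -0.001], [0.997, 0.079, -0.0], [-0.0, -0.001, -1.0]]
force: [0.2, 0.7, -0.3]
opening: 0.003
```

```bash
python3 -m jog '0 0.002 0 0 0 0 0; 0 0.005 0 0 0 0 0; 0 0.009 0 0 0 0 0; 0 0.014 0 0 0 0 0; 0 0.019 0 0 0 0 0; 0 0.024 0 0 0 0 0; 0 0.029 0 0 0 0 0; 0 0.034 0 0 0 0 0' | grep -E 'pos|for'; python3 -m jog '0 0.005 0 0 0 0 0; 0 0.01 0 0 0 0 0; 0 0.015 0 0 0 0 0; 0 0.02 0 0 0 0 0; 0 0.025 0 0 0 0 0; 0 0.03 0 0 0 0 0; 0 0.035 0 0 0 0 0; 0 0.038 0 0 0 0 0' | grep -E 'pos|for'
```

```text
position: [0.5463, 0.0049, 0.0467]
force: [-4.0, 1.8, 0.5]
position: [0.5845, 0.0076, 0.0467]
force: [-4.3, 1.1, 0.7]
```

```bash
python3 -m jog '0 0.003 0 0 0 0 0; 0 0.006 0 0 0 0 0; 0 0.009 0 0 0 0 0; 0 0.012 0 0 0 0 0; 0 0.015 0 0 0 0 0; 0 0.018 0 0 0 0 0; 0 0.021 0 0 0 0 0; 0 0.021 0 0 0 0 0' | grep -E 'pos|for'; python3 -m jog '0 0.001 0 0 0 0 0; 0 0.002 0 0 0 0 0; 0 0.003 0 0 0 0 0; 0 0.004 0 0 0 0 0' | grep -E 'pos|for'
```

```text
position: [0.6055, 0.0091, 0.0468]
force: [-3.1, 2.6, 0.1]
position: [0.6091, 0.0095, 0.0468]
force: [-5.3, 1.0, 0.4]
```

Next I step to the stop, expected at about 0.6126.

```bash
python3 -m jog '0 0.0005 0 0 0 0 0; 0 0.001 0 0 0 0 0;0 0.0015 0 0 0 0 0; 0 0.002 0 0 0 0 0;0 0.002 0 0 0 0 0' | grep -E 'pos|for'; python3 -m jog '0 0.0005 0 0 0 0 0; 0 0.001 0 0 0 0 0' | grep -E 'pos|for'
```

```text
position: [0.611, 0.0096, 0.0468]
force: [-4.6, 1.5, 0.7]
position: [0.6119, 0.0097, 0.0468]
force: [-5.6, 0.9, 1.3]
```

```bash
python3 -m jog '0 0.0005 0 0 0 0 0; 0 0.001 0 0 0 0 0' | grep -E 'pos|for'
```

```text
position: [0.6127, 0.0097, 0.0468]
force: [-5.7, 0.2, 1.1]
```

```bash
python3 -m jog '0 0.0005 0 0 0 0 0; 0 0.0005 0 0 0 0 0' | grep -E 'pos|for'
```

```text
position: [0.6128, 0.0097, 0.0468]
force: [-6.8, 1.6, 1.7]
```

```bash
python3 -m jog '0 0.0005 0 0 0 0 0; 0 0.0005 0 0 0 0 0' | grep -E 'pos|for'
```

```text
position: [0.6129, 0.0098, 0.0468]
force: [-6.5, -0.3, 3.0]
```

```bash
python3 -m jog '0 0.0005 0 0 0 0 0; 0 0.001 0 0 0 0 0' | grep -E 'pos|for'
```

```text
position: [0.613, 0.0098, 0.0468]
force: [-9.1, -0.9, 4.5]
```

```bash
python3 -m jog '0 0.0005 0 0 0 0 0; 0 0.0005 0 0 0 0 0' | grep -E 'pos|for'
```

```text
position: [0.6131, 0.0098, 0.0468]
force: [-9.5, -0.4, 4.0]
```

```bash
python3 -m jog '0 -0.005 0 0 0 0 0; 0 -0.015 0 0 0 0 0; 0 -0.04 0 0 0 0 0;0 -0.09 0 0 0 0 0; 0 -0.14 0 0 0 0 0;0 -0.14 -0.05 0 0 0 0;0 -0.14 -0.1 0 0 0 0;0 -0.14 -0.1 0 0 0 0'
python3 - <<'E'
from h import *
for n in ['scene','side']:
    s,im,d=cap(n,n+'8.png')
    v,u=np.mgrid[0:384,0:512]
    W=towr(n,np.c_[u.ravel(),v.ravel()],d.ravel()).reshape(384,512,3)
    for x in silhouettes('drawer_front',n)[:1]:
        m=x['region']&(d>0); print(n,x['score'],np.percentile(W[m],[2,50,98],axis=0))
    for l in ['thimble','beeswax','bobbin']: print(l,[(np.round(x['centre'],4),round(x['score'],2)) for x in spot_in(l,n)[:2]])
a=cv2.imread('pics/scene8.png')[120:320,140:400]
cv2.imwrite('pics/z8.png',cv2.resize(a,None,fx=2.8,fy=2.8,interpolation=cv2.INTER_CUBIC))
print(read_state()['time_s'])
E
```

```text
time_s: 26.55
position: [0.4814, -0.0024, 0.1512]
tcp_rot: [[-0.078, 0.997, 0.014], [0.997, 0.078, -0.004], [-0.005, 0.013, -1.0]]
force: [-0.0, -0.7, -0.7]
opening: 0.004
scene 0.74 [[ 0.60142433 -0.06971368  0.00831369]
 [ 0.610417   -0.01020204  0.0407622 ]
 [ 0.66163159  0.07008159  0.06168284]]
thimble []
beeswax [(array([0.4644, 0.2578, 0.0129]), 0.62)]
bobbin [(array([ 0.571 , -0.3264,  0.0129]), 0.63)]
side 0.56 [[ 0.60202393 -0.05714893  0.01156274]
 [ 0.61232965  0.03175541  0.05735825]
 [ 0.63108498  0.08388575  0.06070969]]
thimble []
beeswax [(array([0.4663, 0.2673, 0.0097]), 0.76)]
bobbin []
27.05
```

View pics/z8.png

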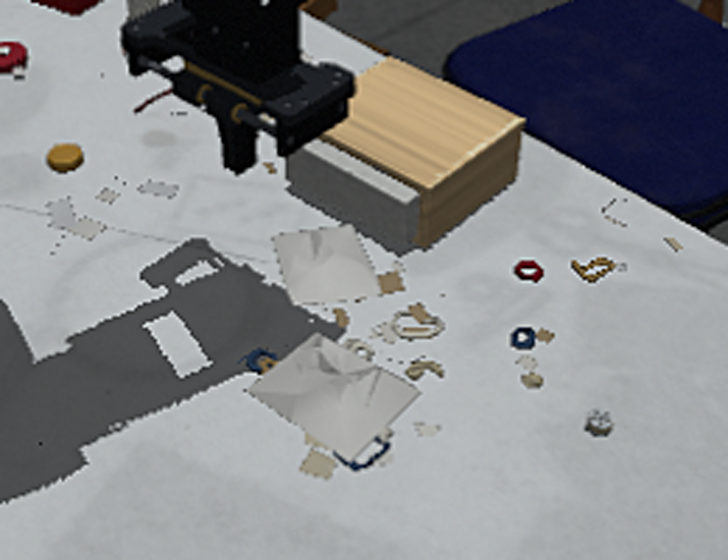

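The drawer is shut at its original place (zoom (355,195)) more than a second after I let go. The beeswax (65,157) and bobbin (598,423) haven't moved.

```bash
python3 -c "
from rig import *
print(hand_in())"
```

```text
the job is handed in; nothing more can be done
None
```

The thimble is in the drawer and the drawer is latched shut. I handed the job in at about 27 s of the 72 s allowed.

- **Opening:** I pressed the drawer front in about 15 mm to its end stop with a peak reading of about 10 N. When I let go, it sprang fully out.
- **Placing:** I gripped the thimble and set it on the drawer floor. Both the scene and wrist pictures showed it standing upright there.
- **Closing:** I pressed the drawer back to the same stop, at about 9.5 N, and let go. More than half a second later the scene and side cameras both put the front at its original closed position (x about 0.610 m).
- **Last checks:** The thimble was no longer visible on the bench. The beeswax and bobbin read within about 3 mm of where they started, which is inside the measurement error. The arm was clear of everything.

No check failed. Two things were not confirmed: the thimble can't be seen with the drawer shut, and the side camera never picked up the bobbin, so its position rests on the scene camera alone.

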